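Fit the vented lid to a tank breather and take off its blind cover

ROBOT

A 7-joint arm with a two-finger parallel gripper is mounted at the origin on a cart in front of the work surface, level with it; the furniture and walls round the work are solid. World frame = base frame: x ahead of the robot, y to its left, z up, the work surface at z = 0. Lengths are in m, angles in rad, forces in N, time in s.
With the tool pointing down it reaches from about 0.4 to 0.85 m from the base axis. Payload 4.5 kg.
Tool frame: the origin (TCP) lies between the finger pads, 19 mm behind the fingertips; this is the grasp point; z points along the fingers, y is the line along which they close (so a half turn about z gives the same grasp; the last joint's range is limited). The gripper opens to 88 mm and grips with 3 to 60 N. Pads are 18 mm wide; open, the fingers measure 123 mm over their backs; the gripper's body (75 mm by 187 mm) begins 45 mm behind the grasp point.
Start: joints at [-1.287, 0.689, -0.195, 1.565, 0.157, 0.902, -0.215], TCP at [0.154, 0.606, 0.257] pointing down, gripper open.
Joint ranges: [-3.01, 3.01], [-0.46, 2.08], [-1.47, 1.51], [0.13, 2.56], [-1, 4.14], [0.04, 2.09], [-2.66, 2.66]. Speed limits (rad/s): [2.57, 2.57, 3.14, 3.14, 3.14, 3.14, 3.14].

INTERFACE

Orientations are given as a unit quaternion [x, y, z, w].
In Python, from plant import r gives the robot as it stands.
- The arm moves only by the tool carry_out, never from a script. Its argument "rows" is a list of rows, each a list of 3 entries, a list of its own where there are three numbers: the shift along the tool's x, y, z in cm, then the turn, a rotation vector about the tool's x, y, z in degrees, then the closure, from 0 (fully open) to 1 (shut). A call has 1 to 12 rows; each row is the pose to reach, as a shift and turn from the pose commanded when the call began, along the tool's axes at that moment; what a row does not reach only later rows make up. A row lasts 1/10 s, in which the tool goes at most 50 mm and 8.59 degrees, less where a joint would pass 70% of its speed; a pose out of reach is approached as far as the arm can. A call with a gripper value outside its range is refused whole. The fingers move at their own pace and stop on an object; "newtons" is the grip in N (left out, the last holds). Time passes only in rows, so rows that repeat a pose let the fingers close. It gives the time, the measured TCP pose, the force, the opening and the grip force at its end, in the units of the state.
- r.get_state(): the state, without advancing time (a new reading comes with each control period).
- r.snapshot(name): name is "scene" or "top"; returns a dict with "image" (384x512x3 uint8, red, green, blue), "fx", "fy", "cx", "cy" (pixels), "pose" (4x4, takes a point from camera to world coordinates). Camera axes: x right, y up, looking along -z (the intrinsics and any distortion apply to the point x, -y, -z); pixel columns grow to the right and rows downward; lengths in m; the calibration is good to about 2 mm. A picture is of the moment at which its call begins. There is no depth.
- r.finish_job(): hands the job in; it is judged then, once.
The state is a dict: "clock": time; "q": joint angles; "qd": joint speeds; "joint_torque": joint torques, N m; "tool_pos": TCP position; "eef_rot": TCP orientation; "contact_force": force on the tool from outside, world axes, zero at the start; "moment": the same for the moment, N m; "opening": opening from 0.0 (shut) to 1.0 (fully open); "finger_force": force on a finger pad.
Only numpy, scipy, OpenCV 4.12 (cv2) and the standard library are available. Lean on these libraries where they do the work, as an engineer would, in place of code of your own. Each camera call takes 0.05 s, during which the arm holds its last target. There are 200 camera calls.

TASK

Put the breather into service: take the blue blind cover by its black bar grip and lift it out of the grey parts bin together with the vented metal lid that hangs bayonet-locked under it, then lower the pair onto the breather so that the vented lid's two keys drop into the two notches of the rim and the lid sits fully home. Then turn the cover about a sixth of a turn anticlockwise (seen from above) to unlock it and lift it straight off alone, leaving the vented lid seated and undisturbed. Finish still holding the cover in the gripper, lifted at least 6 cm above the breather's rim; leave the spares in the bin and everything else on the bench where they are.

Things in the scene. Friction and masses are not known exactly. Their poses are not given: they have to be found in the camera images.
- blind_cover: Blue blind cover (outer lid), 0.14-0.26 kg, 113 mm diameter, in the bin at the start. Origin: centre of the skirt's lower edge, z up; flat top at 23 mm. On it a black bar grip 58 mm long (along x), 14 mm wide (y), 30 mm high; white dashes carry on its line. Skirt inner radius 52.5 mm. Down on the breather the skirt rests on the shoulder, origin 12 mm below the rim and turns freely.
- bar_grip (a point): Point on the cover's axis in the bar grip, 47 mm above the cover's origin, 6 mm below the bar's top: a good TCP height to grip the bar across its 14 mm width. Axes as the cover's. With the cover down on the breather it is 35 mm above the rim.
- bayonet (a point): On the cover's axis, 9 mm above its origin: level of the tops of three 30 degree ledges inside the skirt that carry the lid's three lugs (3 mm below them when cover and lid are down). Turned 35 to 80 degrees anticlockwise from above against the lid (60 is best) the ledges clear the lugs. Stops bar turning clockwise from locked, and past about 85 degrees anticlockwise.
- vented_lid: Vented lid (inner lid), loose, 0.08-0.16 kg, bright metal, hidden under the cover at the start, no handle. Origin: centre of its flange's underside, which rests on the rim. Flange 4 mm thick, lugs out to radius 50 mm; below it a tapered spigot, radius 36, 8 mm deep. Locked, it hangs 9 mm above the cover's origin, within 3 mm of its axis, x axes within about 4 degrees.
- lid_key (a point): Outer end of the vented lid's key at its +x side (41.5 mm from the axis, at flange underside level); an equal key at -x. Each is 8 mm wide and 8 mm deep below the flange. While locked the two keys lie in line with the bar grip.
- breather: Breather housing, a grey cylinder 120 mm in diameter on a 140 mm foot flange, 100 mm high, standing fast. Origin: centre of its underside, z up. On its flat shoulder (radius 60 mm) stands a bare metal neck 12 mm high, bore radius 38, outer radius 42 mm. Orange sight glass on its -x side, brass spigot at +y.
- mouth (a point): Centre of the breather's mouth at the rim, 100 mm above the bench; axes as the housing's. Two notches 16 mm wide, 12 mm deep, cut the neck at +x and -x; white marks on shoulder and side show them. Either key fits either notch, with about 5 degrees of play. With the vented lid home its origin coincides with this point.
- parts_bin: Grey parts bin standing fast, 170 x 260 mm, open above, 40 mm walls with a rounded lip up to 44 mm, floor 4 mm thick. Origin at the centre of its underside; long side along its y. The lid set stands in its +y half.
- seal_sachet: Grey sachet of spare seals, 34 x 52 x 5 mm, loose in the bin's -y half; leave it. Origin at the centre of its underside.
- tape_reel: Yellow reel, 44 mm in diameter, 13 mm high, loose in the bin's -y half; leave it. Origin at the centre of its underside.
- timer: White kitchen-type timer with a dark dial, 64 mm in diameter, 39 mm high, on the bench at the right; leave it. Origin at the centre of its underside.
- powder_pot: White pot with an orange band, 40 mm in diameter, 47 mm high, on the bench at the left rear; leave it. Origin at the centre of its underside.
- vial: Small white vial with a grey cap, 28 mm in diameter, 35 mm high, at the left rear; leave it. Origin at the centre of its underside.
There are look-alikes about, which are no part of the job. There is more than one size of the blind_cover; the one meant has the size given above.

How it is judged:
By the outcome, as a careful person would: the job done as asked, in the order asked, and still so for the second after the job is handed in, while the arm keeps its last pose, push and grip.
It also fails if it takes over 54 s, if anything falls off the work surface, if the arm or the gripper's body presses on something with over 40 N, if the wrist force passes 120 N, or if a joint passes its speed limit or range.

## Working session

There is one attempt and no reset: what is moved stays moved. The work goes in short steps, Python scripts to look and compute and a tool call to move; the robot and the scene stay as the last step left them, time stands still between calls to the robot, and variables do not carry over. Pictures are saved under pics/ and viewed, at most 10 in all, crops included, and the job is handed in when it is done.

Besides the shell and the picture viewer there is one more tool, called after ">>>" as name(argument=value, ...), one argument or row to a line, values as JSON. carry_out: Moves the arm, as the interface text tells. Its arguments: {"type":"object","properties":{"rows":{"type":"array"},"newtons":{"type":"number"}},"required":["rows"]}

```bash
mkdir -p pics; ls; cat > h.py <<'E'
import numpy as np, cv2
from plant import r
from scipy.spatial.transform import Rotation as R
def snap(n,f=None):
    s=r.snapshot(n); 
    if f: cv2.imwrite('pics/'+f,cv2.resize(s['image'][:,:,::-1],None,fx=1.5,fy=1.5,interpolation=cv2.INTER_CUBIC))
    return s
def ray(s,u,v,z):
    d=np.array([(u-s['cx'])/s['fx'],-(v-s['cy'])/s['fy'],-1.]); P=np.array(s['pose'])
    d=P[:3,:3]@d; o=P[:3,3]; return o+d*(z-o[2])/d[2]
def proj(s,p):
    P=np.array(s['pose']); c=P[:3,:3].T@(np.array(p)-P[:3,3]); return np.array([s['cx']+s['fx']*c[0]/-c[2], s['cy']-s['fy']*c[1]/-c[2]])
E
python3 - <<'E'
from h import *
for n in('scene','top'):
    s=snap(n,n+'0.png'); print(n,{k:v for k,v in s.items() if k!='image'})
print(r.get_state())
E
```

```text
pics
scene {'fx': 476.2602558795587, 'fy': 476.2602558795587, 'cx': 256.8446833616999, 'cy': 188.8517598214591, 'pose': array([[ 0.49860551,  0.3667529 , -0.78542018, -0.63273107],
       [-0.86665444,  0.22909991, -0.4431967 , -0.81250956],
       [ 0.01739602,  0.9016682 ,  0.4320785 ,  0.77563554],
       [ 0.        ,  0.        ,  0.        ,  1.        ]])}
top {'fx': 415.8874952034417, 'fy': 415.8874952034417, 'cx': 252.60364170918473, 'cy': 190.40068535284456, 'pose': array([[ 0.02140681,  0.97851903, -0.2050421 ,  0.32212337],
       [-0.99976241,  0.02010885, -0.00841206, -0.10733363],
       [-0.0041082 ,  0.20517346,  0.978717  ,  1.45652222],
       [ 0.        ,  0.        ,  0.        ,  1.        ]])}
{'clock': 0.1, 'q': array([-1.28721085,  0.68988733, -0.19455105,  1.56621779,  0.15727717,
        0.90252765, -0.21508331]), 'qd': array([ 6.78152295e-04, -3.19389732e-03,  6.34557624e-05, -2.84344645e-03,
       -1.67794869e-03, -7.50755969e-04,  2.16960355e-04]), 'joint_torque': array([-2.62001158e-03, -5.28501320e+01, -1.27137568e+00, -1.53837454e+01,
       -5.25856996e-02,  2.00088907e-03,  4.14890906e-05]), 'tool_pos': array([0.15438518, 0.60507878, 0.25670491]), 'eef_rot': array([ 1.24518653e-01,  9.92216924e-01, -8.22899200e-04, -5.91149727e-05]), 'contact_force': array([0.27541228, 0.03078862, 0.56587882]), 'moment': array([-0.00565606,  0.02921911,  0.04701145]), 'finger_force': 0.0, 'opening': 1.0005855219561897}
```

View pics/scene0.png

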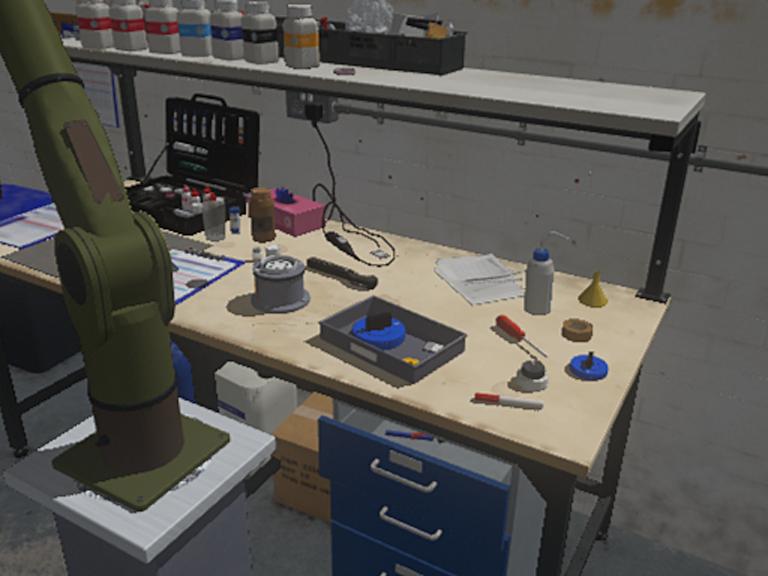

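View pics/top0.png

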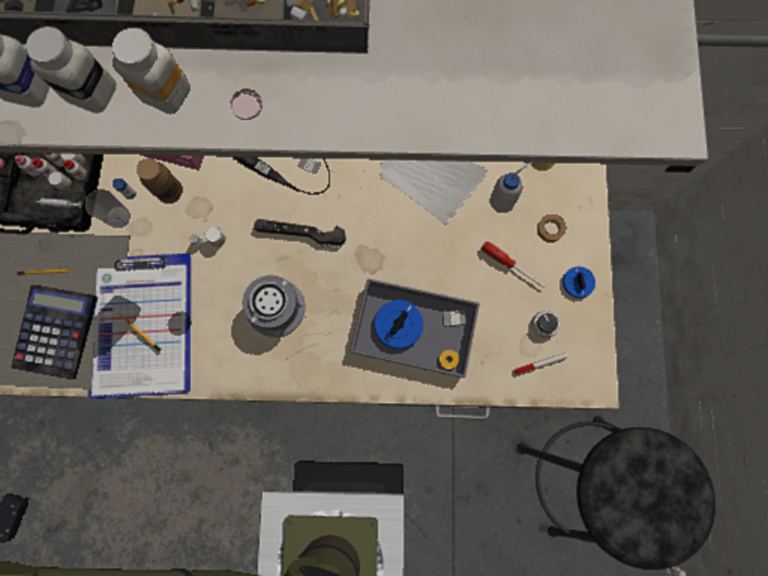

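Both pictures (1.5x scale). Top view: the blue cover with a black bar is in the bin at (398,325), and the breather is at (268,300). Things that could be taken for the cover are the smaller blue lid on the bench at (578,283), the blue bottle cap at (512,180) and the timer at (544,324). By the description I choose the cover in the bin, and I'll check its diameter.

```bash
cat > m.py <<'E'
from h import *
ss={n:snap(n) for n in('top','scene')}
t=ss['top'];im=t['image']
cv2.imwrite('pics/crop1.png',cv2.resize(im[175:260,155:325,::-1],None,fx=4.6,fy=4.6,interpolation=cv2.INTER_CUBIC))
for n,s in ss.items():
    im=s['image'];hsv=cv2.cvtColor(im,cv2.COLOR_RGB2HSV)
    m=cv2.inRange(hsv,(100,150,50),(125,255,255))
    for c in cv2.findContours(m,cv2.RETR_EXTERNAL,cv2.CHAIN_APPROX_NONE)[0]:
        if cv2.contourArea(c)<60: continue
        h=cv2.convexHull(c);x=h[:,0,:]
        W=np.array([ray(s,u,v,.027) for u,v in x])[:,:2].astype(np.float32)
        (cx,cy),rad=cv2.minEnclosingCircle(W)
        print(n,x.mean(0),'area',cv2.contourArea(h),'world',cx,cy,'diam',2*rad)
E
python3 m.py
```

```text
top [265.26086957 216.82608696] area 803.5 world 0.5327678918838501 -0.14137381315231323 diam 0.1143416240811348
top [385.9375 186.6875] area 308.5 world 0.6411581039428711 -0.5618115067481995 diam 0.07368338853120804
top [123.28571429 197.28571429] area 463.5 world 0.5566518306732178 0.360890656709671 diam 0.26721030473709106
scene [278. 357.] area 6026.5 world 0.04004457965493202 -0.5006527900695801 diam 0.26620832085609436
scene [399.         244.81818182] area 117.5 world 0.62062668800354 -0.5880974531173706 diam 0.0718897357583046
scene [123.09090909 250.54545455] area 242.0 world 0.17447617650032043 0.06605319678783417 diam 0.16789157688617706
scene [252.4375 221.8125] area 538.0 world 0.5148255825042725 -0.15114307403564453 diam 0.13821986317634583
scene [ 16.6 130.4] area 517.0 world 0.6072186231613159 1.2586016654968262 diam 0.3633226454257965
scene [125.75  20.  ] area 69.0 world 4.350191116333008 4.073205471038818 diam 0.7399356961250305
```

View pics/crop1.png

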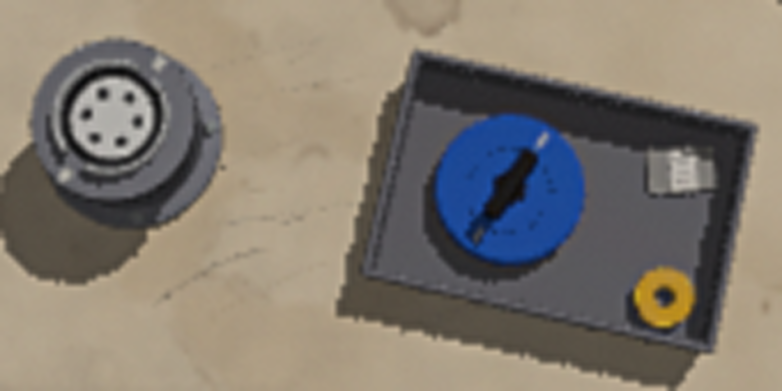

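The crop confirms the choice: the cover in the bin measures 114 mm across (113 given), while the bench lid is only 73 mm. Its dashes are at crop (541,140) and (476,236), and the breather's shoulder marks are at (159,62) and (65,175). Next I'll refine the breather in both views.

```bash
python3 - <<'E'
from h import *
a=snap('top')['image'][178:230,158:208]; b=snap('scene')['image'][165:213,160:210]
f=lambda x:cv2.resize(x[:,:,::-1],(400,int(x.shape[0]*8)),interpolation=cv2.INTER_CUBIC)
A,B=f(a),f(b); B=cv2.copyMakeBorder(B,0,A.shape[0]-B.shape[0],0,0,cv2.BORDER_CONSTANT)
cv2.imwrite('pics/crop2.png',np.hstack([A,B]))
E
```

```text
(no output)
```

View pics/crop2.png

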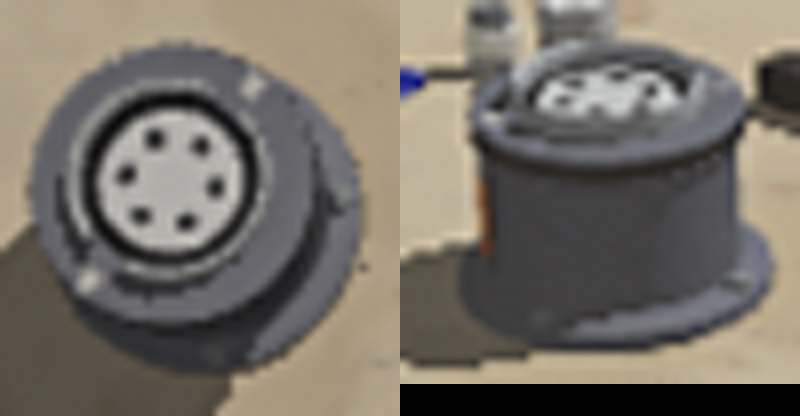

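```bash
python3 - <<'E'
from h import *
t=snap('top');s=snap('scene')
L=lambda x,y:(158+(x+.5)/8-.5,178+(y+.5)/8-.5)
Rr=lambda x,y:(160+(x-400+.5)/8-.5,165+(y+.5)/8-.5)
m1,m2=[ray(t,*L(*p),.088) for p in((253,84),(89,281))]
print('marks',m1,m2,'mid',(m1+m2)/2,'sep',np.linalg.norm(m1-m2),'yaw',np.degrees(np.arctan2(*(m1-m2)[1::-1])))
E_=[ray(t,*L(*p),.088)[:2] for p in((30,184),(312,184),(175,43),(175,325))]
print('shoulder',np.mean(E_,0), (E_[0]+E_[1])/2,(E_[2]+E_[3])/2,np.linalg.norm(E_[0]-E_[1]),np.linalg.norm(E_[2]-E_[3]))
E_=[ray(t,*L(*p),.1)[:2] for p in((70,178),(268,178),(169,78),(169,277))]
print('rim',np.mean(E_,0),np.linalg.norm(E_[0]-E_[1]),np.linalg.norm(E_[2]-E_[3]))
# foot: top-view right edge etc; scene shoulder left/right
c=(m1+m2)/2
a=np.linspace(0,2*np.pi,180)
def ext(z,rad,c): 
    q=np.array([proj(s,[c[0]+rad*np.cos(k),c[1]+rad*np.sin(k),z]) for k in a]); return q.min(0),q.max(0)
print('scene pred shoulder',ext(.088,.06,c),'meas L,R,bottom',Rr(472,105),Rr(748,105),Rr(600,163))
# cover
def blue(s):
    hsv=cv2.cvtColor(s['image'],cv2.COLOR_RGB2HSV); return cv2.inRange(hsv,(100,150,50),(125,255,255))
C=lambda x,y:(155+(x+.5)/4.6-.5,175+(y+.5)/4.6-.5)
d1,d2=[ray(t,*C(*p),.027) for p in((541,140),(476,236))]
print('dash',d1,d2,'mid',(d1+d2)/2,'sep',np.linalg.norm(d1-d2),'yaw',np.degrees(np.arctan2(*(d1-d2)[1::-1])))
# bar mask in top and scene
for n,S,box in(('top',t,(248,282,198,236)),('scene',s,(225,275,195,235))):
    im=S['image'];u0,u1,v0,v1=box
    B=blue(S);sub=np.zeros_like(B);sub[v0:v1,u0:u1]=B[v0:v1,u0:u1]
    x=np.argwhere(sub)[:,::-1]; h=cv2.convexHull(x.astype(np.int32))
    hm=cv2.fillConvexPoly(np.zeros_like(B),h,255)
    print(n,'blue extents',x.min(0),x.max(0))
    dk=(hm>0)&(im.max(2)<45); p=np.argwhere(dk)[:,::-1].astype(np.float32)
    W=np.array([ray(S,u,v,.057 if n=='top' else .057) for u,v in p])[:,:2].astype(np.float32)
    print(n,'dark n',len(p),p.mean(0),cv2.minAreaRect(W))
for n,S in(('top',t),('scene',s)):
    for c in((.533,-.141),tuple(((d1+d2)/2)[:2])):
        q=np.array([proj(S,[c[0]+.0565*np.cos(k),c[1]+.0565*np.sin(k),z]) for k in a for z in(.004,.027)])
        print(n,c,'pred cover',q.min(0),q.max(0))
# yaw from tool
print(R.from_quat(r.get_state()['eef_rot']).as_matrix())
E
```

```text
marks [0.61248632 0.11816177 0.088     ] [0.52733643 0.18198955 0.088     ] mid [0.56991137 0.15007566 0.088     ] sep 0.10641658120818272 yaw -36.85497856598329
shoulder [0.56929738 0.1494159 ] [0.56901497 0.15024319] [0.5695798  0.14858861] 0.11808796830337963 0.12004044991195528
rim [0.56959768 0.14896699] 0.08221718270281604 0.08403362189437855
scene pred shoulder (array([169.07844382, 170.17933048]), array([203.68847546, 184.23773804])) meas L,R,bottom (168.5625, 177.6875) (203.0625, 177.6875) (184.5625, 184.9375)
dash [ 0.57087766 -0.16451531  0.027     ] [ 0.49684329 -0.11664075  0.027     ] mid [ 0.53386047 -0.14057803  0.027     ] sep 0.08816496853794134 yaw -32.88885685574877
top blue extents [249 200] [281 232]
top dark n 64 [265.51562 215.0625 ] ((0.5301395654678345, -0.14184600114822388), (0.01923810876905918, 0.055761657655239105), 46.34099197387695)
scene blue extents [235 212] [269 232]
scene dark n 114 [251.83333 215.28947] ((0.49706655740737915, -0.16173000633716583), (0.05204121023416519, 0.04755735397338867), 31.197603225708008)
top (0.533, -0.141) pred cover [249.01408634 199.65258513] [281.60491332 232.66200665]
top (np.float64(0.5338604741202084), np.float64(-0.1405780325301468)) pred cover [248.89822483 199.40814942] [281.48490663 232.4133689 ]
scene (0.533, -0.141) pred cover [235.05422571 209.61459327] [270.09157697 233.05258281]
scene (np.float64(0.5338604741202084), np.float64(-0.1405780325301468)) pred cover [235.08613328 209.479708  ] [270.10377459 232.89590209]
[[-9.68970981e-01  2.47174496e-01 -8.55456753e-05]
 [ 2.47174508e-01  9.68970965e-01 -1.79372944e-04]
 [ 3.85548585e-05 -1.94951887e-04 -9.99999980e-01]]
```

```bash
python3 - <<'E'
from h import *
t=snap('top');im=t['image'][192:240,240:290]
cv2.imwrite('pics/crop3.png',cv2.resize(im[:,:,::-1],None,fx=12,fy=12,interpolation=cv2.INTER_CUBIC))
x=im.astype(float); # dashes: low saturation bright inside cover
for (u0,u1,v0,v1) in((24,40,8,16),(14,22,28,40)):pass
w=np.clip(np.minimum(x[:,:,0],x[:,:,1])-60,0,None)
yy,xx=np.mgrid[0:48,0:50]; ins=np.hypot(xx-25,yy-24)<15.5; w=w*ins
P=[]
for m in(yy<20,yy>=26):
    ww=w*m; P.append((240+(ww*xx).sum()/ww.sum(),192+(ww*yy).sum()/ww.sum()))
W=[ray(t,*p,.027) for p in P]; d=W[0]-W[1]; print(P,W,np.linalg.norm(d),np.degrees(np.arctan2(d[1],d[0])))
dk=(x.max(2)<50)&ins
Q=np.array([ray(t,240+u,192+v,.05)[:2] for v,u in np.argwhere(dk)]); e,V=np.linalg.eigh(np.cov(Q.T)); v=V[:,1]; print(dk.sum(),Q.mean(0),np.degrees(np.arctan2(v[1],v[0])),e)
E
```

```text
[(np.float64(272.417445482866), np.float64(204.98753894080997)), (np.float64(258.4), np.float64(225.6))] [array([ 0.57108985, -0.16521004,  0.027     ]), array([ 0.49794994, -0.11770038,  0.027     ])] 0.08721590583469216 -33.00664066918476
69 [ 0.53211496 -0.14117001] 147.68195874334026 [1.96739028e-05 2.45111860e-04]
```

View pics/crop3.png

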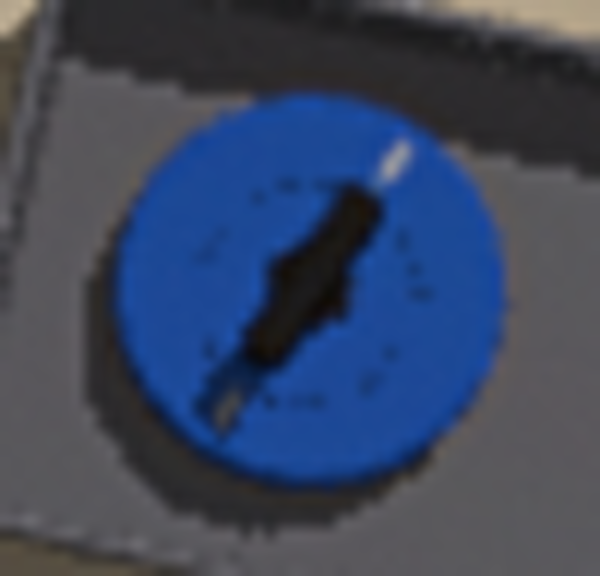

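```bash
cat >> h.py <<'E'
def plan(*tg):
    st=r.get_state(); M=R.from_quat(st['eef_rot']).as_matrix(); p=st['tool_pos']
    print('t',round(st['clock'],2),'p',p.round(4),'yaw',round(np.degrees(np.arctan2(M[1,0],M[0,0])),2),'tilt',M[:2,2].round(4),'F',st['contact_force'].round(1),'M',st['moment'].round(2),'op',round(st['opening'],3),'ff',round(st['finger_force'],1),'q',st['q'].round(2))
    for x,y,z,yaw in tg:
        c,s=np.cos(np.radians(yaw)),np.sin(np.radians(yaw))
        T=np.array([[c,s,0],[s,-c,0],[0,0,-1.]])
        print('shift cm',(M.T@(np.array([x,y,z])-p)*100).round(2),'turn',np.degrees(R.from_matrix(M.T@T).as_rotvec()).round(2))
E
python3 -c "
from h import *
plan((.40,.33,.257,160),(.532,-.141,.2,147))"
```

```text
t 0.45 p [0.1545 0.6056 0.2574] yaw 165.69 tilt [-0.0001 -0.0001] F [ 0.7  1.  -0.3] M [-0.02  0.02 -0.02] op 0.998 ff 0.0 q [-1.29  0.69 -0.19  1.57  0.16  0.9  -0.22]
shift cm [-30.6  -20.63   0.04] turn [-0.01 -0.    5.69]
shift cm [-55.04 -63.01   5.74] turn [-1.000e-02 -0.000e+00  1.869e+01]
```

>>> carry_out(
  rows=[
    [[-30.6,-20.6,0],[0,0,5.7],0.3],
    [[-30.6,-20.6,0],[0,0,5.7],0.3],
    [[-30.6,-20.6,0],[0,0,5.7],0.3],
    [[-30.6,-20.6,0],[0,0,5.7],0.3],
    [[-30.6,-20.6,0],[0,0,5.7],0.3],
    [[-30.6,-20.6,0],[0,0,5.7],0.3],
    [[-30.6,-20.6,0],[0,0,5.7],0.3],
    [[-55,-63,3],[0,0,18.7],0.3],
    [[-55,-63,3],[0,0,18.7],0.3],
    [[-55,-63,3],[0,0,18.7],0.3],
    [[-55,-63,3],[0,0,18.7],0.3],
    [[-55,-63,3],[0,0,18.7],0.3],
  ],
)

```text
clock: 1.65
tool_pos: [0.4591, 0.1035, 0.2428]
eef_rot: [0.284, 0.959, 0.0, 0.0]
contact_force: [-0.3, -0.4, 0.5]
opening: 0.699
finger_force: 0.0
```

```bash
python3 -c "
from h import *
plan((.5325,-.141,.14,147),(.5325,-.141,.051,147))"
```

```text
t 1.65 p [0.4591 0.1035 0.2428] yaw 147.01 tilt [0.0009 0.0004] F [-0.3 -0.4  0.5] M [-0.05 -0.03 -0.07] op 0.699 ff 0.0 q [-0.2   0.52 -0.18  2.03  0.15  0.6   0.51]
shift cm [-19.46 -16.52  10.28] turn [0.05 0.03 0.01]
shift cm [-19.45 -16.53  19.18] turn [0.05 0.03 0.01]
```

>>> carry_out(
  rows=[
    [[-19.5,-16.5,4],[0,0,0],0.5],
    [[-19.5,-16.5,4],[0,0,0],0.5],
    [[-19.5,-16.5,4],[0,0,0],0.5],
    [[-19.5,-16.5,4],[0,0,0],0.5],
    [[-19.5,-16.5,4],[0,0,0],0.5],
    [[-19.5,-16.5,4],[0,0,0],0.5],
    [[-19.5,-16.5,10.3],[0,0,0],0.5],
    [[-19.5,-16.5,10.3],[0,0,0],0.5],
    [[-19.5,-16.5,10.3],[0,0,0],0.5],
    [[-19.5,-16.5,10.3],[0,0,0],0.5],
  ],
)

```text
clock: 2.65
tool_pos: [0.5327, -0.1384, 0.1405]
eef_rot: [0.283, 0.959, 0.0, 0.0]
contact_force: [0.3, -0.0, 0.4]
opening: 0.505
finger_force: 0.0
```

```bash
python3 -c "
from h import *
plan((.5325,-.141,.051,147))
a,b=snap('top')['image'][185:245,235:295],snap('scene')['image'][175:235,220:280]
cv2.imwrite('pics/pre.png',cv2.resize(np.hstack([a,b])[:,:,::-1],None,fx=6,fy=6,interpolation=cv2.INTER_CUBIC))"
```

```text
t 2.65 p [ 0.5327 -0.1384  0.1405] yaw 147.08 tilt [0.0006 0.0003] F [ 0.3 -0.   0.4] M [-0.03 -0.05  0.04] op 0.505 ff 0.0 q [ 0.27  0.77 -0.17  1.89  0.25  0.5   0.92]
shift cm [-0.13 -0.23  8.95] turn [0.03 0.02 0.08]
```

View pics/pre.png

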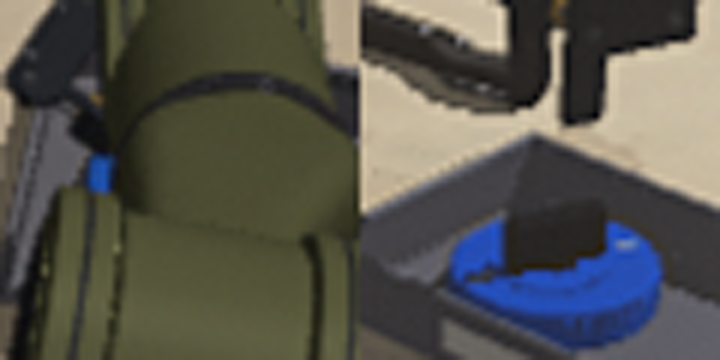

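The top view is hidden by the arm. The scene view (right half) shows the open fingers at about (560,100), straight above the bar at (553,235), so I go down.

>>> carry_out(
  rows=[
    [[-0.1,-0.2,4],[0,0,0],0.5],
    [[-0.1,-0.2,6.5],[0,0,0],0.5],
    [[-0.1,-0.2,8.9],[0,0,0],0.5],
    [[-0.1,-0.2,8.9],[0,0,0],0.5],
    [[-0.1,-0.2,8.9],[0,0,0],0.8],
    [[-0.1,-0.2,8.9],[0,0,0],0.9],
    [[-0.1,-0.2,8.9],[0,0,0],0.95],
    [[-0.1,-0.2,8.9],[0,0,0],1],
    [[-0.1,-0.2,8.9],[0,0,0],1],
    [[-0.1,-0.2,8.9],[0,0,0],1],
    [[-0.1,-0.2,8.9],[0,0,0],1],
  ],
  newtons=40,
)

```text
clock: 3.85
tool_pos: [0.533, -0.1414, 0.0517]
eef_rot: [0.284, 0.959, 0.0, 0.001]
contact_force: [0.6, 0.6, 6.9]
opening: 0.159
finger_force: 40.0
```

```bash
python3 -c "
from h import *
plan((.5325,-.141,.2,147),(.5325,-.141,.2,142.9))"
```

```text
t 3.85 p [ 0.533  -0.1414  0.0517] yaw 147.01 tilt [0.0025 0.    ] F [0.6 0.6 6.9] M [ 0.15 -0.01 -0.  ] op 0.159 ff 40.0 q [ 0.24  0.92 -0.11  1.92  0.29  0.31  0.89]
shift cm [  0.03   0.03 -14.83] turn [0.08 0.12 0.01]
shift cm [  0.03   0.03 -14.83] turn [0.08 0.11 4.11]
```

>>> carry_out(
  rows=[
    [[0,0,-1],[0,0,0],1],
    [[0,0,-2.5],[0,0,0],1],
    [[0,0,-4],[0,0,0],1],
    [[0,0,-6],[0,0,0],1],
    [[0,0,-8],[0,0,0],1],
    [[0,0,-10],[0,0,0],1],
    [[0,0,-12],[0,0,0],1],
    [[0,0,-14],[0,0,0],1],
    [[0,0,-15],[0,0,0],1],
    [[0,0,-15],[0,0,0],1],
    [[0,0,-15],[0,0,0],1],
    [[0,0,-15],[0,0,0],1],
  ],
)

```text
clock: 5.05
tool_pos: [0.5311, -0.1415, 0.1995]
eef_rot: [0.284, 0.959, -0.0, -0.001]
contact_force: [0.6, -0.6, -3.7]
opening: 0.153
finger_force: 40.0
```

```bash
python3 -c "
from h import *
plan((.5697,.1495,.2,142.9))
a=snap('scene')['image'][110:230,180:310]
cv2.imwrite('pics/lift.png',cv2.resize(a[:,:,::-1],None,fx=5,fy=5,interpolation=cv2.INTER_CUBIC))"
```

```text
t 5.05 p [ 0.5311 -0.1415  0.1995] yaw 146.99 tilt [-0.0024  0.0005] F [ 0.6 -0.6 -3.7] M [-0.03  0.02 -0.03] op 0.153 ff 40.0 q [ 0.3   0.67 -0.21  1.85  0.22  0.64  0.95]
shift cm [12.61 26.5  -0.04] turn [-0.06 -0.13  4.09]
```

View pics/lift.png

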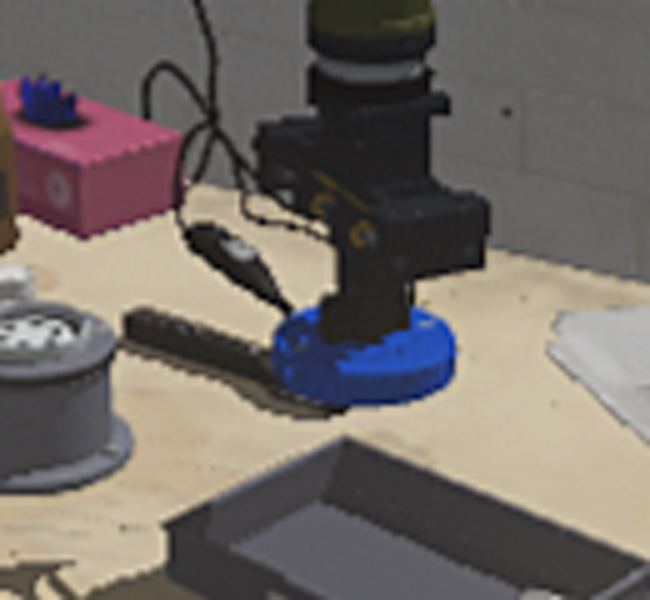

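The cover hangs level at (363,355), clear of the bin. The wrist carries 3.7 N (about 0.38 kg), which fits cover plus lid. Next I move over the breather.

>>> carry_out(
  rows=[
    [[1.5,3,0],[0,0,1],1],
    [[4,8,0],[0,0,2],1],
    [[6,12,0],[0,0,3],1],
    [[8,16,0],[0,0,4],1],
    [[10,20,0],[0,0,4.1],1],
    [[11.5,24,0],[0,0,4.1],1],
    [[12.4,26,0],[0,0,4.1],1],
    [[12.6,26.5,0],[0,0,4.1],1],
    [[12.6,26.5,0],[0,0,4.1],1],
    [[12.6,26.5,0],[0,0,4.1],1],
    [[12.6,26.5,0],[0,0,4.1],1],
  ],
)

```text
clock: 6.2
tool_pos: [0.5705, 0.1466, 0.2003]
eef_rot: [0.32, 0.948, -0.001, -0.0]
contact_force: [0.9, -0.2, -2.9]
opening: 0.154
finger_force: 40.0
```

```bash
cat > chk.py <<'E'
from h import *
plan((.5697,.1495,.15,142.9))
a=np.linspace(0,2*np.pi,360); p=r.get_state()['tool_pos']; z0=p[2]-.0477
for n in('scene','top'):
    s=snap(n);im=s['image'];hsv=cv2.cvtColor(im,cv2.COLOR_RGB2HSV)
    m=cv2.inRange(hsv,(98,110,25),(128,255,255))
    q=np.array([proj(s,[p[0]+.0565*np.cos(k),p[1]+.0565*np.sin(k),z]) for k in a for z in(z0,z0+.023)])
    lo,hi=q.min(0),q.max(0); M=np.zeros_like(m); i=[int(v) for v in(lo[0]-6,hi[0]+6,lo[1]-6,hi[1]+6)]
    M[i[2]:i[3],i[0]:i[1]]=m[i[2]:i[3],i[0]:i[1]]
    x=np.argwhere(M)[:,::-1]; print(n,'pred',lo.round(1),hi.round(1),'meas edges',x.min(0)-.5,x.max(0)+.5)
    if n=='scene': cv2.imwrite('pics/over.png',cv2.resize(im[110:220,130:240,::-1],None,fx=5,fy=5,interpolation=cv2.INTER_CUBIC))
E
python3 chk.py
```

```text
t 6.2 p [0.5705 0.1466 0.2003] yaw 142.71 tilt [-0.0009 -0.0019] F [ 0.9 -0.2 -2.9] M [-0.02  0.05 -0.03] op 0.154 ff 40.0 q [-0.25  0.71 -0.13  1.73  0.14  0.7   0.46]
shift cm [0.25 0.19 5.03] turn [-0.12  0.02 -0.19]
scene pred [169.4 147.9] [203.  166.4] meas edges [168.5 148.5] [202.5 166.5]
top pred [157.2 177.6] [194.2 214. ] meas edges [176.5 177.5] [193.5 213.5]
```

View pics/over.png

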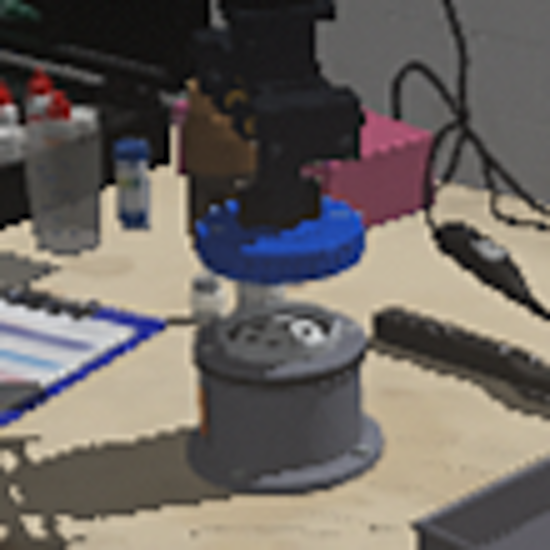

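The cover at (280,240) hangs centred over the breather at (282,345). Both show the same offset of about -0.6 px from prediction, so they agree relative to each other. I come down to just above the rim.

>>> carry_out(
  rows=[
    [[0.2,0.15,2],[0,0,0],1],
    [[0.2,0.15,4],[0,0,0],1],
    [[0.2,0.15,4.5],[0,0,0],1],
    [[0.2,0.15,4.5],[0,0,0],1],
    [[0.2,0.15,4.5],[0,0,0],1],
    [[0.2,0.15,4.5],[0,0,0],1],
  ],
)

```text
clock: 6.9
tool_pos: [0.5707, 0.1517, 0.1567]
eef_rot: [0.318, 0.948, 0.001, 0.001]
contact_force: [0.6, -0.1, -2.9]
opening: 0.152
finger_force: 40.0
```

```bash
python3 -c "
from h import *
plan((.5696,.1497,.1357,142.9))"
```

```text
t 6.9 p [0.5707 0.1517 0.1567] yaw 142.86 tilt [0.0019 0.0007] F [ 0.6 -0.1 -2.9] M [-0.02 -0.02  0.03] op 0.152 ff 40.0 q [-0.27  0.78 -0.12  1.77  0.15  0.61  0.44]
shift cm [-0.03 -0.23  2.09] turn [ 0.1   0.07 -0.04]
```

>>> carry_out(
  rows=[
    [[0,-0.2,0.3],[0,0,0],1],
    [[0,-0.2,0.6],[0,0,0],1],
    [[0,-0.2,0.6],[0,0,0],1],
    [[0,-0.2,0.9],[0,0,0],1],
    [[0,-0.2,1.1],[0,0,0],1],
    [[0,-0.2,1.3],[0,0,0],1],
    [[0,-0.2,1.5],[0,0,0],1],
    [[0,-0.2,1.5],[0,0,0],1],
  ],
)

```text
clock: 7.7
tool_pos: [0.5688, 0.1503, 0.1403]
eef_rot: [0.318, 0.948, 0.0, -0.0]
contact_force: [1.1, 0.7, -4.3]
opening: 0.155
finger_force: 40.0
```

```bash
python3 -c "
from h import *
plan((.5696,.1497,.1357,142.9))"
```

```text
t 7.7 p [0.5688 0.1503 0.1403] yaw 142.9 tilt [-0.0001  0.0002] F [ 1.1  0.7 -4.3] M [ 0.08  0.   -0.05] op 0.155 ff 40.0 q [-0.27  0.8  -0.12  1.78  0.16  0.57  0.44]
shift cm [-0.1   0.    0.46] turn [ 0.01 -0.01 -0.  ]
```

>>> carry_out(
  rows=[
    [[0,0,0.1],[0,0,0],1],
    [[0,0,0.2],[0,0,0],1],
    [[0,0,0.3],[0,0,0],1],
    [[0,0,0.4],[0,0,0],1],
    [[0,0,0.45],[0,0,0],1],
    [[0,0,0.5],[0,0,0],1],
    [[0,0,0.5],[0,0,0],1],
    [[0,0,0.5],[0,0,0],1],
  ],
)

```text
clock: 8.5
tool_pos: [0.5688, 0.15, 0.1358]
eef_rot: [0.318, 0.948, 0.0, 0.0]
contact_force: [-1.0, -0.1, -0.5]
opening: 0.155
finger_force: 40.0
```

```bash
python3 -c "
from h import *
plan((.5696,.1497,.1357,142.9))"
```

```text
t 8.5 p [0.5688 0.15   0.1358] yaw 142.89 tilt [ 0.0001 -0.    ] F [-1.  -0.1 -0.5] M [-0.11  0.08  0.04] op 0.155 ff 40.0 q [-0.27  0.81 -0.12  1.78  0.16  0.56  0.44]
shift cm [-0.09  0.02  0.01] turn [ 0.    0.   -0.01]
```

Seated at z 0.1358 (expected 0.1357), and the weight is now off the wrist, so the keys are in. Next I unlock: 60° anticlockwise is a negative turn about tool z.

>>> carry_out(
  rows=[
    [[0,0,0],[0,0,-5],1],
    [[0,0,0],[0,0,-11],1],
    [[0,0,0],[0,0,-17],1],
    [[0,0,0],[0,0,-23],1],
    [[0,0,0],[0,0,-29],1],
    [[0,0,0],[0,0,-35],1],
    [[0,0,0],[0,0,-41],1],
    [[0,0,0],[0,0,-47],1],
    [[0,0,0],[0,0,-53],1],
    [[0,0,0],[0,0,-59],1],
    [[0,0,0],[0,0,-62],1],
    [[0,0,0],[0,0,-62],1],
  ],
)

```text
clock: 9.7
tool_pos: [0.5693, 0.1501, 0.1358]
eef_rot: [-0.215, 0.977, 0.0, 0.001]
contact_force: [0.8, -0.6, 0.0]
opening: 0.156
finger_force: 40.0
```

```bash
python3 -c "
from h import *
plan((.5688,.150,.1357,204.9),(.5688,.150,.21,204.9))"
```

```text
t 9.7 p [0.5693 0.1501 0.1358] yaw -155.13 tilt [0.0009 0.0007] F [ 0.8 -0.6  0. ] M [ 0.08 -0.08  0.03] op 0.156 ff 40.0 q [-0.1   0.83 -0.41  1.77  0.51  0.64  1.2 ]
shift cm [0.05 0.01 0.01] turn [ 0.01  0.07 -0.03]
shift cm [ 0.04  0.02 -7.42] turn [ 0.01  0.07 -0.03]
```

Turned 62° with no moment on the wrist. Now a slow, straight lift while I watch the weight.

>>> carry_out(
  rows=[
    [[0,0,-0.2],[0,0,0],1],
    [[0,0,-0.4],[0,0,0],1],
    [[0,0,-0.6],[0,0,0],1],
    [[0,0,-0.8],[0,0,0],1],
    [[0,0,-0.8],[0,0,0],1],
    [[0,0,-0.8],[0,0,0],1],
  ],
)

```text
clock: 10.3
tool_pos: [0.5688, 0.1501, 0.1437]
eef_rot: [-0.215, 0.977, 0.0, 0.0]
contact_force: [-0.0, -0.0, -2.5]
opening: 0.154
finger_force: 40.0
```

```bash
python3 -c "
from h import *
plan((.5693,.1501,.24,204.9))"
```

```text
t 10.3 p [0.5688 0.1501 0.1437] yaw -155.11 tilt [0. 0.] F [-0.  -0.  -2.5] M [0.06 0.05 0.01] op 0.154 ff 40.0 q [-0.1   0.82 -0.42  1.77  0.5   0.66  1.2 ]
shift cm [-0.05 -0.02 -9.63] turn [-0.    0.   -0.01]
```

>>> carry_out(
  rows=[
    [[0,0,-0.5],[0,0,0],1],
    [[0,0,-1],[0,0,0],1],
    [[0,0,-1.5],[0,0,0],1],
    [[0,0,-2.5],[0,0,0],1],
    [[0,0,-4],[0,0,0],1],
    [[0,0,-6],[0,0,0],1],
    [[0,0,-8],[0,0,0],1],
    [[0,0,-9.8],[0,0,0],1],
    [[0,0,-10.8],[0,0,0],1],
    [[0,0,-10.8],[0,0,0],1],
    [[0,0,-10.8],[0,0,0],1],
    [[0,0,-10.8],[0,0,0],1],
  ],
)

```text
clock: 11.5
tool_pos: [0.5682, 0.1497, 0.2507]
eef_rot: [-0.216, 0.976, -0.0, -0.001]
contact_force: [-0.2, -0.2, -3.5]
opening: 0.155
finger_force: 40.0
```

```bash
python3 -c "
from h import *
plan()
for _ in range(4): snap('scene'); print(r.get_state()['contact_force'].round(2))
a=snap('scene')['image'][120:220,140:240]
cv2.imwrite('pics/end.png',cv2.resize(a[:,:,::-1],None,fx=6,fy=6,interpolation=cv2.INTER_CUBIC))"
```

```text
t 11.5 p [0.5682 0.1497 0.2507] yaw -155.1 tilt [-0.0019 -0.0007] F [-0.2 -0.2 -3.5] M [ 0.05  0.01 -0.  ] op 0.155 ff 40.0 q [-0.05  0.68 -0.5   1.68  0.4   0.89  1.29]
[ 0.68 -0.13 -2.95]
[-0.4  -0.37 -1.48]
[-0.18 -0.39 -2.23]
[-0.93 -0.27 -1.76]
```

View pics/end.png

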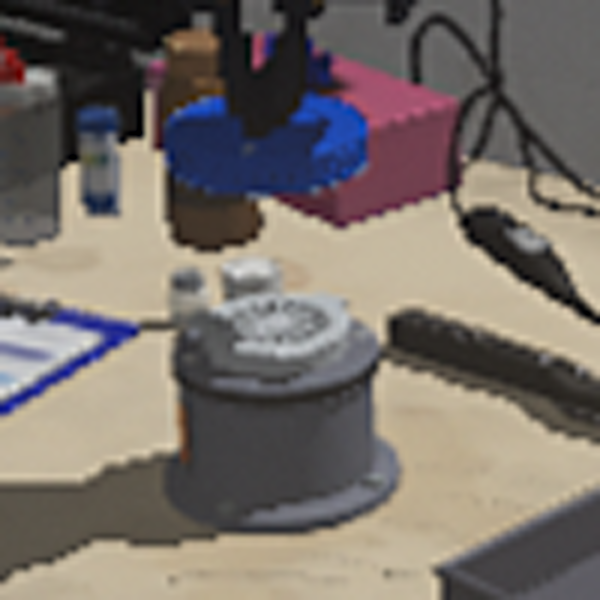

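The vented lid (bright, centred at about (280,325)) is on the breather, and the blue cover at (267,140) is held clear above it. I'll check numerically that the lid is level and fully home before handing in.

```bash
python3 - <<'E'
from h import *
s=snap('scene'); im=s['image'].copy()
c=np.array([.5694,.1498]); a=np.linspace(0,2*np.pi,180)
S=8;u0,v0=165,163
big=cv2.resize(im[v0:v0+36,u0:u0+46,::-1],None,fx=S,fy=S,interpolation=cv2.INTER_CUBIC); b2=big.copy()
for z,rad,col in((.104,.05,(0,0,255)),(.104,.042,(0,255,255)),(.100,.05,(0,255,0))):
    q=np.array([proj(s,[c[0]+rad*np.cos(k),c[1]+rad*np.sin(k),z]) for k in a])+[-.6,0]
    print(z,rad,q.min(0).round(1),q.max(0).round(1))
    cv2.polylines(b2,[(((q-[u0,v0]+.5)*S-.5)).round().astype(np.int32)],True,col,1)
cv2.imwrite('pics/lid.png',np.hstack([big,b2]))
E
```

```text
0.104 0.05 [171.1 167.2] [200.1 178.8]
0.104 0.042 [173.4 168.1] [197.7 177.8]
0.1 0.05 [171.2 168.3] [200.1 179.9]
```

View pics/lid.png

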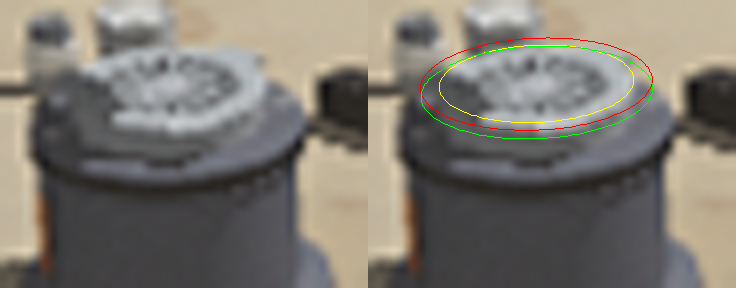

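The lid's outline matches the predicted home outline (red, rim height plus 4 mm flange). It sits level and centred, and the dark left side is the cover's shadow. I'm handing in the job.

```bash
python3 -c "
from plant import r
print(r.finish_job())"
```

```text
the job is handed in; nothing more can be done
None
```

The job is handed in, with no verdict returned: the vented lid sits level and fully home on the breather, and the unlocked cover is held about 10 cm above the rim; nothing else was touched, and the arm's clock read about 12 s of the 54 s allowed.

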